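Show the sample dish to the ticket scanner

TASK

Turn the selector on top of the scanner clockwise until its pointer stands at the three-dot mark. Then take the sample dish by its arched handle, lift it straight up off the counter and only after that turn it about a quarter turn, so that you finish holding it level in the air, straight in front of the scanner's window and level with it, its ticket facing the window about 5 cm away. Keep the loose fish ball inside the ring in the middle of the dish all the while, leave the tray, the jar and the tongs alone, and finish while still holding the dish.

Things in the scene. Friction and masses are not known exactly. Their poses are not given: they have to be found in the camera images.
- scanner: Grey ticket scanner fixed on the counter, a box 110 mm deep (x) x 200 mm wide (y) x 180 mm high. Origin at the centre of its underside, z up. Its front, with the window, faces its own -x, which points roughly to the robot's right (world -y).
- window (a point): Centre of the scanner's window (dark upright panel, glass 120 mm wide x 90 mm high) on the scanner's front face, 110 mm above the counter. Axes as the scanner's: x points into the window, y along its width, z up.
- selector (a joint): Angle of the selector knob on the scanner's top, rad, growing clockwise seen from above: 0 at the one-dot mark, 0.5 two dots, 1.0 three dots, 1.5 four dots; stops just beyond the first and last. It starts anywhere from the one-dot mark to a little past two dots. It turns stiffly (0.05 N m) and stays where it is left.
- selector_grip (a point): Point on the selector's vertical axis, 30 mm above the scanner's top (210 mm above the counter), at the height to grip. The knob is a black bar 12 mm thick, 42 mm long, reaching from 7 to 39 mm above the scanner's top, on a round skirt of 25 mm radius and 8 mm height; a white line marks the pointing half. This point turns with the knob: its y axis runs along the bar and points where the pointer points (at joint 0 along the scanner's +y), its x axis across the 12 mm thickness.
- dish_handle (a point): Middle of the black grip bar at the top of the dish's arched handle, 100 mm above the dish's underside and straight above its centre. The bar is 14 mm thick (along the dish's x), 60 mm long (along y), 22 mm high. Axes are the dish's: x points from the centre to the ticket, z up. The dish weighs about 0.22 kg; at the start it stands on the counter, its ticket pointing roughly away from the robot.
- dish_middle (a point): Centre of the dish's floor, 6 mm above its underside. The steel dish is 154 mm in diameter, 22 mm high at the rim, its floor rising outwards as a shallow cone of 6 degrees; an etched ring of 30 mm radius surrounds the middle. The arch's wire legs rise from the rim at the dish's +y and -y. Axes are the dish's.
- ticket (a point): Centre of the outer face of the blank white ticket plate (44 mm wide, 30 mm high) on the dish's rim, 80 mm from the dish's centre along its +x and 25 mm above its underside (75 mm below the middle of the grip bar). Its x axis points outwards.
- ball_center (a point): Centre of the loose frozen fish ball, 36 mm in diameter, about 25 g, lying in the middle of the dish; it rolls if the dish is tilted more than about 5 degrees or jerked.
- tray: Bystander: steel tray of fish balls, 150 x 240 x 45 mm (x, y, z). Origin at the centre of its underside.
- jar: Bystander: amber jar, 64 mm in diameter, 110 mm high. Origin at the centre of its underside.
- tongs: Bystander: steel tongs lying flat, 230 mm long along their x, about 55 mm wide, 13 mm high. Origin under their middle.
- dish: The whole dish; origin at the centre of its underside, axes as above.
Not all that is in view belongs to the job. Leave any pink or red look-alike of the scanner alone.

How it is judged:
By the outcome, as a careful person would: the job done as asked, in the order asked, and still so for the second after the job is handed in, while the arm keeps its last pose, push and grip.
It also fails if it takes over 70 s, if anything falls off the work surface, if the arm or the gripper's body presses on something with over 40 N, if the wrist force passes 120 N, or if a joint passes its speed limit or range.

ROBOT

A 6-joint arm with a two-finger parallel gripper is mounted at the origin on the work surface. World frame = base frame: x ahead of the robot, y to its left, z up, the work surface at z = 0. Lengths are in mm, angles in degrees, forces in N, time in s.
With the tool pointing down it reaches from about 300 to 850 mm from the base axis. Payload 4.2 kg.
Tool frame: the origin (TCP) lies at the centre of the arm's flange, where the gripper is bolted on; the fingertips stand 191 mm ahead of it and the grasp point (between the pads) lies 172 mm ahead of it; z points along the fingers, x is the direction in which the jaws open and shut, and the axes are right-handed (so a half turn about z gives the same grasp; the last joint's range is limited). The gripper opens to 91 mm and grips with 3 to 60 N. Pads are 32 mm wide; open, the fingers measure 118 mm over their backs; the gripper's body (76 mm by 178 mm) begins 60 mm behind the grasp point.
Start: joints at [67.265, 18.312, 89.639, -0, 72.044, -1.146], TCP at [211.566, 534.661, 404.776] pointing down, gripper open.
Joint ranges: [-177.97, 177.97], [-48.28, 115.42], [12.27, 149.76], [-77.06, 257.06], [2.81, 150.46], [-146.56, 146.56]. Speed limits (degrees/s): [147.25, 147.25, 180, 180, 180, 180].

INTERFACE

Orientations are given as [roll, pitch, yaw] about the fixed x, y, z axes, in that order (R = Rz(yaw) Ry(pitch) Rx(roll)).
In Python, from workcell import telemetry, imaging, env gives the robot as it stands. The module is installed in compiled form; this text tells all that it offers.
- The arm moves only by the tool jog_arm, never from a script. Its argument "series" is a list of rows, each a list of 3 entries, a list of its own where there are three numbers: the shift along the world's x, y, z in mm, then the turn, a rotation vector about the world's x, y, z in rad, then the opening, from 0 (shut) to 1 (fully open). In form: [[[x, y, z], [ax, ay, az], jaw], ...]. A call has exactly 5 rows; each row is the pose to reach, as a shift and turn from the pose measured when the call began; what a row does not reach only later rows make up. A row lasts 1/12 s, in which the tool goes at most 41.7 mm and 7.16 degrees, less where a joint would pass 70% of its speed; a pose out of reach is approached as far as the arm can. A call with a gripper value outside its range is refused whole. The fingers move at their own pace and stop on an object; "squeeze" is the grip in N (left out, the last holds). Time passes only in rows, so rows that repeat a pose let the fingers close, or fill a call up. It gives the time, the measured TCP pose, the force and the opening at its end, in the units of the state.
- telemetry.state(): the state, without advancing time (a new reading comes with each control period).
- imaging.grab_frame(name): name is "scene" or "top" or "wrist"; returns a dict with "pixels" (400x640x3 uint8, red, green, blue), "fov_y" (degrees; the focal length in pixels is half the picture's height over the tangent of half this angle, whatever the lens; pixels are square), "cx", "cy" (the principal point, pixels), "R" (3x3) and "t" (3): a world point X has camera coordinates R X + t; the wrist camera has in their place "T_tool_cam" (4x4, takes a point from camera to tool coordinates, whose origin is the TCP and whose axes are the tool frame's). Camera axes: x right, y down, z forward; pixel columns grow to the right and rows downward; lengths in mm; the calibration is good to about 2 mm. The wrist camera is an equidistant fisheye: a pixel r from the principal point sees the ray r / f radians off the axis. A picture is of the moment at which its call begins: read the wrist's pose just before it. There is no depth.
- env.job_done(): hands the job in, once; it reports no verdict.
The state is a dict: "time_s": time; "qpos": joint angles; "qvel": joint speeds; "effort": joint torques, N m; "ee_pos": TCP position; "ee_rot": TCP orientation; "force": force on the tool from outside, world axes, zero at the start; "torque": the same for the moment, N m; "gripper_width": finger opening in mm.
Only numpy, scipy, OpenCV 4.12 (cv2) and the standard library are available. Lean on these libraries where they do the work, as an engineer would, in place of code of your own. Each camera call takes 0.05 s, during which the arm holds its last target.

## Working session

There is one attempt and no reset: what is moved stays moved. The work goes in short steps, Python scripts to look and compute and a tool call to move; the robot and the scene stay as the last step left them, time stands still between calls to the robot, and variables do not carry over. Pictures are saved under pics/ and viewed, and the job is handed in when it is done.

Besides the shell and the picture viewer there is one more tool, called as name([rows], argument=value, ...), one row to a line, values as JSON. jog_arm: Moves the arm, as the interface text tells. Its arguments: {"type":"object","properties":{"series":{"type":"array"},"squeeze":{"type":"number"}},"required":["series"]}

```bash
mkdir -p pics
cat > h.py <<'E'
from workcell import telemetry, imaging, env
import numpy as np, cv2, pickle
def grab(n,tag):
    s=telemetry.state(); f=imaging.grab_frame(n)
    cv2.imwrite(f'pics/{tag}.png',cv2.cvtColor(f['pixels'],cv2.COLOR_RGB2BGR))
    pickle.dump((s,f),open(f'pics/{tag}.pkl','wb')); return s,f
def load(tag): return pickle.load(open(f'pics/{tag}.pkl','rb'))
def foc(f): return f['pixels'].shape[0]/2/np.tan(np.radians(f['fov_y'])/2)
def proj(f,X):
    c=np.asarray(X,float)@np.array(f['R']).T+np.array(f['t']); k=foc(f)
    return np.stack([f['cx']+k*c[...,0]/c[...,2],f['cy']+k*c[...,1]/c[...,2]],-1)
def onz(f,u,v,z):
    k=foc(f);R=np.array(f['R']);t=np.array(f['t'])
    o=-R.T@t; d=R.T@np.array([(u-f['cx'])/k,(v-f['cy'])/k,1]); return o+d*(z-o[2])/d[2]
E
python3 - <<'E'
from h import *
for n in ('scene','top','wrist'):
    s,f=grab(n,n+'0'); print(n,f['fov_y'],f['cx'],f['cy'],f.get('R'),f.get('t'),f.get('T_tool_cam'))
print(s)
E
```

```text
scene 49.72984908253501 319.2451814254483 200.54139750834057 [[-0.03385529  0.99942477  0.00198897]
 [ 0.94957005  0.03278706 -0.31183607]
 [-0.3117219  -0.00866863 -0.95013384]] [ -94.60410615 -460.40674996 1632.12760413] None
top 54.28656377254713 324.3977902195941 194.6694794061102 [[ 0.00361376 -0.99982078  0.0185833 ]
 [-0.99491453 -0.00546537 -0.10057442]
 [ 0.10065796 -0.01812534 -0.99475597]] [ 104.03822797  518.86624658 1399.25884574] None
wrist 65.70646984690485 322.15425687388154 199.07479669249568 None None [[ 9.99999941e-01  3.41584831e-04 -2.41127866e-05 -5.68834617e-02]
 [-3.19565095e-04  9.56199549e-01  2.92715426e-01 -8.37112968e+01]
 [ 1.23043785e-04 -2.92715401e-01  9.56199602e-01  2.05521368e+01]
 [ 0.00000000e+00  0.00000000e+00  0.00000000e+00  1.00000000e+00]]
{'time_s': 0.1, 'qpos': array([ 6.72654501e+01,  1.83470183e+01,  8.96983012e+01,  4.09822477e-04,
        7.20427150e+01, -1.14578229e+00]), 'qvel': array([ 0.04209706, -0.03604552, -0.12324404,  0.0181409 , -0.01134583,
        0.02639873]), 'effort': array([ 1.78029692e-03, -4.13326406e+01, -2.32513368e+01,  7.30044139e-02,
        4.22083342e-02, -5.17222122e-05]), 'ee_pos': array([211.50849144, 534.53179267, 404.02129438]), 'ee_rot': array([-1.79997850e+02,  8.80090664e-02,  6.84111074e+01]), 'force': array([ 0.88512899, -0.42485483,  0.24454044]), 'torque': array([-0.02760564, -0.0003384 , -0.01608829]), 'gripper_width': 90.76528412405929}
```

View pics/scene0.png

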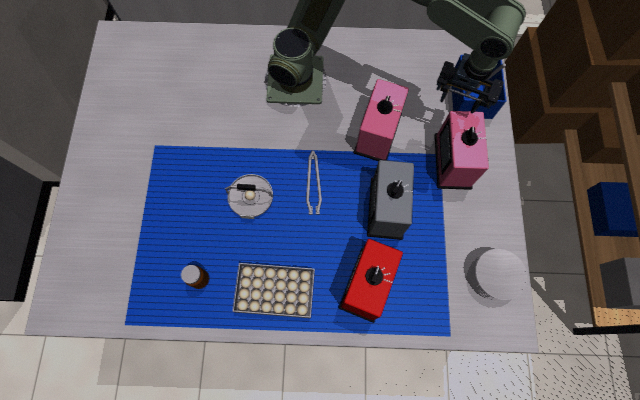

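View pics/top0.png

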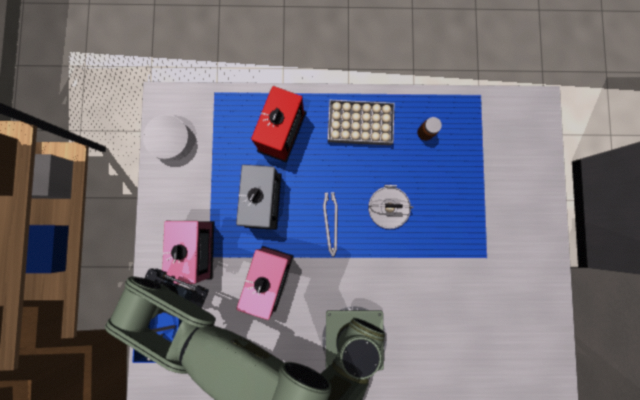

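View pics/wrist0.png

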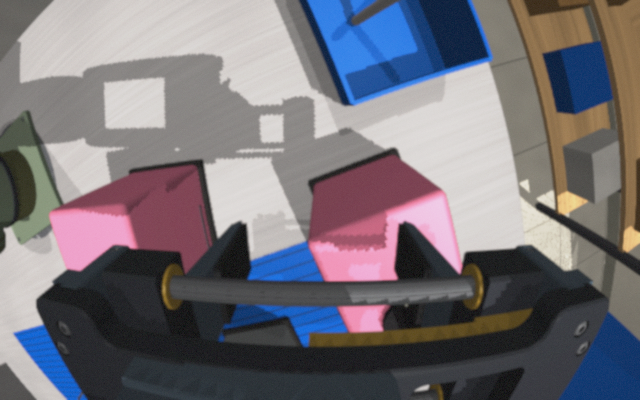

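Run:
```python
from h import *
a=cv2.imread('pics/scene0.png');b=cv2.imread('pics/top0.png')
c=lambda im,u,v,w:cv2.resize(im[v-w*3//4:v+w*3//4,u-w:u+w],(400,300),interpolation=cv2.INTER_CUBIC)
o=np.vstack([np.hstack([c(a,392,198,56),c(a,250,196,40)]),np.hstack([c(b,260,197,56),c(b,390,206,40)])])
cv2.imwrite('pics/crop0.png',o)
s,f=load('scene0');s,g=load('top0')
# coarse
print('scanner top', onz(f,392,198,180), onz(g,260,197,180)); print('knob',onz(f,396,189,210),onz(g,255,196,210))
print('dish',onz(f,250,196,20),onz(g,390,207,20))
```

```text
scanner top [524.52950933 330.47009414 180.        ] [493.98532583 317.90990665 180.        ]
knob [506.34032368 337.72705067 210.        ] [494.24996466 329.33225479 210.        ]
dish [ 479.48535928 -124.29857259   20.        ] [ 474.81687186 -134.30498414   20.        ]
```

View pics/crop0.png

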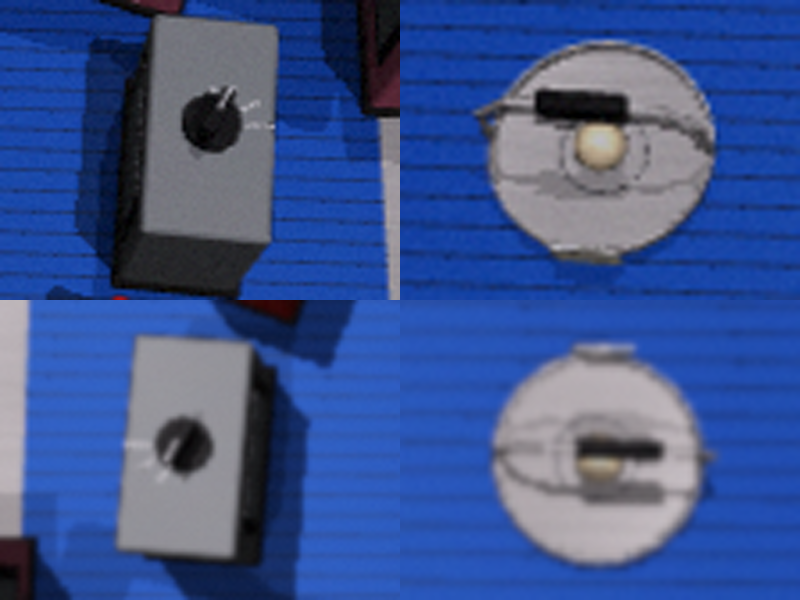

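```bash
cat > fit.py <<'E'
from h import *
from scipy.optimize import least_squares
s,f=load('scene0');s,g=load('top0')
A=np.array([(155,15),(277,27),(271,243),(142,233)])/3.571+[336,156]-.36
B=np.array([(135,36),(252,43),(236,257),(118,249)])/3.571+[204,155]-.36
# scene order: near-robot front(-y side)... local corners: scene up=-x(world)=+y local ; scene right=+y world=+x local
LA=np.array([(-55,100),(55,100),(55,-100),(-55,-100)])
LB=np.array([(55,-100),(-55,-100),(-55,100),(55,100)])
def T(p,L,z):
    c,sn=np.cos(p[2]),np.sin(p[2]); L=np.atleast_2d(L)
    return np.c_[p[0]+c*L[:,0]-sn*L[:,1],p[1]+sn*L[:,0]+c*L[:,1],np.full(len(L),z)]
for nm,fn in (('scene',lambda p:(proj(f,T(p,LA,180))-A).ravel()),('top',lambda p:(proj(g,T(p,LB,180))-B).ravel()),
  ('both',lambda p:np.r_[(proj(f,T(p,LA,180))-A).ravel(),(proj(g,T(p,LB,180))-B).ravel()])):
    r=least_squares(fn,[510,320,1.57]); print(nm,r.x[:2],np.degrees(r.x[2]),np.abs(r.fun).max())
E
python3 fit.py
```

```text
scene [502.3049246  339.34621442] 86.47972833458377 1.048240802004102
top [499.32792466 332.41041492] 86.79813693405545 0.8308418680819614
both [500.96827305 336.16414748] 86.6732928098023 1.8882683264050684
```

jog_arm([
  [[0, 0, 38], [0, 0, 0], 1],
  [[34, -20, 45], [0, 0, 0], 1],
  [[68, -42, 45], [0, 0, 0], 1],
  [[102, -64, 45], [0, 0, -0.06], 1],
  [[136, -86, 45], [0, 0, -0.12], 1],
])

```text
time_s: 0.57
ee_pos: [348.5, 447.5, 449.2]
ee_rot: [180.0, 0.1, 61.4]
force: [1.5, 1.1, -0.4]
gripper_width: 91.1
```

jog_arm([
  [[34, -22, 0], [0, 0, 0], 1],
  [[68, -44, 0], [0, 0, 0], 1],
  [[102, -66, 0], [0, 0, 0], 1],
  [[136, -90, 0], [0, 0, 0], 1],
  [[165, -112, 0], [0, 0, 0], 1],
])

```text
time_s: 0.98
ee_pos: [515.4, 333.8, 448.8]
ee_rot: [180.0, 0.1, 61.4]
force: [0.4, 0.9, 0.6]
gripper_width: 91.6
```

Run:
```python
from h import *
s,f=grab('wrist','wrist1'); print(s['ee_pos'],s['ee_rot'],s['qpos'],s['time_s'])
```

```text
[515.39352454 333.82445741 448.75436208] [1.79987050e+02 9.65449059e-02 6.13930965e+01] [ 3.18722445e+01  2.06449194e+01  7.98141332e+01 -5.98193134e-02
  7.96185833e+01 -2.95100436e+01] 0.9833
```

View pics/wrist1.png

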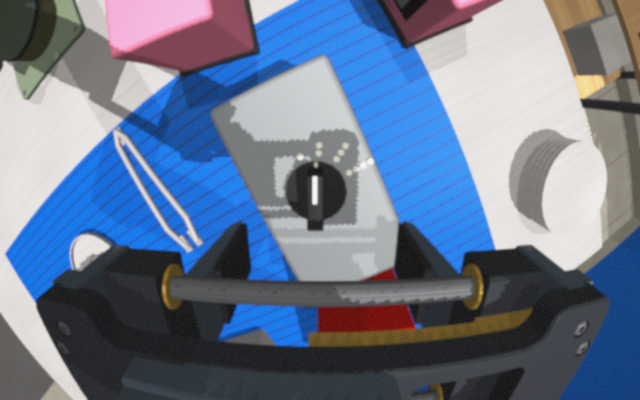

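```bash
cat >> h.py <<'E'
from scipy.spatial.transform import Rotation as Ro
def wray(s,f,u,v):
    k=foc(f); dx,dy=u-f['cx'],v-f['cy']; r=np.hypot(dx,dy)+1e-9; th=r/k
    d=np.array([np.sin(th)*dx/r,np.sin(th)*dy/r,np.cos(th)])
    T=np.array(f['T_tool_cam']); R=Ro.from_euler('xyz',s['ee_rot'],degrees=True).as_matrix()
    return s['ee_pos']+R@T[:3,3], R@T[:3,:3]@d
def wonz(s,f,u,v,z):
    o,d=wray(s,f,u,v); return o+d*(z-o[2])/d[2]
def wproj(s,f,X):
    T=np.array(f['T_tool_cam']); R=Ro.from_euler('xyz',s['ee_rot'],degrees=True).as_matrix()
    c=((np.asarray(X,float)-s['ee_pos'])@R-T[:3,3])@T[:3,:3]; r=np.linalg.norm(c[...,:2],axis=-1)+1e-9
    th=np.arctan2(r,c[...,2]); return np.array([f['cx'],f['cy']])+c[...,:2]*(foc(f)*th/r)[...,None]
E
python3 - <<'E'
from h import *
im=cv2.imread('pics/wrist1.png'); cv2.imwrite('pics/w1c.png',cv2.resize(im[130:242,260:400],(700,560),interpolation=cv2.INTER_CUBIC))
E
```

```text
(no output)
```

View pics/w1c.png

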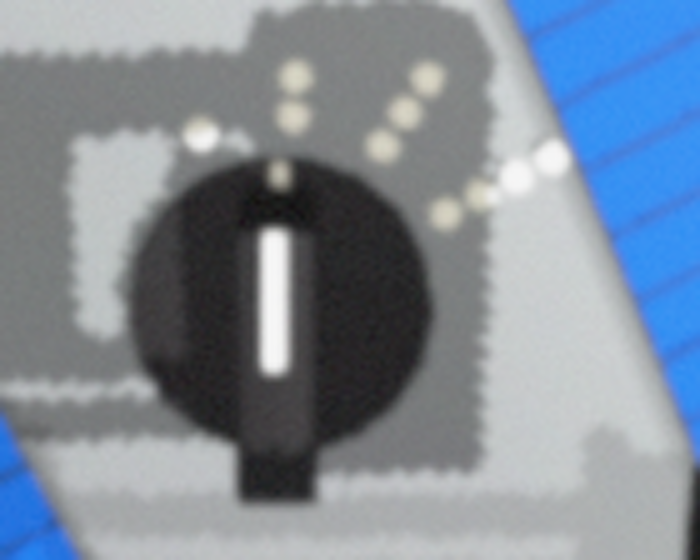

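Run:
```python
from h import *
s,f=load('wrist1')
P=lambda c,z:wonz(s,f,260+c[0]/5-.4,130+c[1]/5-.4,z)
C=P((281,302),188); print('C',C)
for n,q in dict(d1=(201,134),d2a=(294,76),d2b=(294,117),d3a=(383,148),d3c=(428,78),d4a=(445,213),d4d=(552,157)).items():
    X=P(q,180)-C; print(n,np.degrees(np.arctan2(X[1],X[0])),np.hypot(*X[:2]))
a,b=P((274,228),219),P((274,377),219); print(a,b,np.degrees(np.arctan2(*(a-b)[1::-1])))
for e in ((a-C),(b-C)): print(e)
print('x',P((280,175),188)-C)
# scanner corners top
for q in ((212,107),(326,56)): 
    print(wonz(s,f,*q,180))
```

```text
C [497.11064045 337.34361209 188.        ]
d1 177.9440654302348 29.156550766993004
d2a 148.0605947158884 35.57637637705693
d2b 147.31493755298993 28.895634710029626
d3a 116.64403148512422 28.91321021470654
d3c 117.58082478596357 42.4632426261913
d4a 87.27536834668622 29.768666340629448
d4d 88.38413572540469 49.61686232833145
[480.21618228 346.33029555 219.        ] [499.17770671 335.82727078 219.        ] 151.01738481808596
[-16.89445817   8.98668346  31.        ]
[ 2.06706626 -1.51634131 31.        ]
x [-18.2595607    9.89152966   0.        ]
[395.40040154 295.26101909 180.        ]
[406.85791613 395.763033   180.        ]
```

Run:
```python
from h import *
from scipy.optimize import least_squares
s,f=load('wrist1')
P=lambda c,z:wonz(s,f,260+c[0]/5-.4,130+c[1]/5-.4,z)
D=np.array([P(q,180)[:2] for q in ((201,134),(294,117),(383,148),(445,213),(294,76),(405,113),(428,78),(552,157))])
k=np.array([0,1,2,3,1,2,2,3]);n=np.array([0,0,0,0,1,1,2,3])
def fn(p):
    a=p[2]-.5*k;r=p[3]+p[4]*n; return (np.c_[p[0]+r*np.cos(a),p[1]+r*np.sin(a)]-D).ravel()
r=least_squares(fn,[497,337,3.05,29,6.7]);print(r.x,np.degrees(r.x[2]),np.degrees(r.x[2]-1),np.abs(r.fun).max())
```

```text
[498.70370135 336.24958388   3.07362102  30.77835635   6.65758077] 176.10551241769798 118.80973290461564 0.2730901955630429
```

jog_arm([
  [[-16.5, 2.3, 0], [0, 0, 0], 1],
  [[-16.5, 2.3, -30], [0, 0, 0], 1],
  [[-16.5, 2.3, -55], [0, 0, 0], 1],
  [[-16.5, 2.3, -65], [0, 0, 0], 1],
  [[-16.5, 2.3, -66], [0, 0, 0], 1],
])

```text
time_s: 1.45
ee_pos: [502.5, 332.5, 379.4]
ee_rot: [179.8, 0.5, 61.2]
force: [-0.4, -0.5, -1.1]
gripper_width: 91.5
```

jog_arm([
  [[0, 0, 0], [0, 0, 0], 0],
  [[0, 0, 0], [0, 0, 0], 0],
  [[0, 0, 0], [0, 0, 0], 0],
  [[0, 0, 0], [0, 0, 0], 0],
  [[0, 0, 0], [0, 0, 0], 0],
], squeeze=25)

```text
time_s: 1.87
ee_pos: [502.7, 332.6, 380.4]
ee_rot: [179.8, 0.4, 61.2]
force: [0.5, 0.5, 0.5]
gripper_width: 60.4
```

jog_arm([
  [[-3.8, 3.6, 2], [0, 0, 0], 0.5],
  [[-3.8, 3.6, 2], [0, 0, 0], 0.5],
  [[-3.8, 3.6, 2], [0, 0, 0], 0.5],
  [[-3.8, 3.6, 2], [0, 0, 0], 0.5],
  [[-3.8, 3.6, 2], [0, 0, 0], 0.5],
])

```text
time_s: 2.28
ee_pos: [498.8, 336.2, 382.5]
ee_rot: [179.8, 0.4, 61.2]
force: [0.0, -0.8, 0.3]
gripper_width: 45.6
```

Run:
```python
from h import *
s=telemetry.state(); print(s['ee_pos'],s['ee_rot'],s['qvel'],s['gripper_width'])
```

```text
[498.81311362 336.19441738 382.47277633] [179.75736252   0.38483935  61.16328462] [-0.15230219  0.05298634  0.1413579  -0.02298543 -0.08399412 -0.0728583 ] 45.55377126936665
```

Aligned; close on the knob.

jog_arm([
  [[0, 0, 0], [0, 0, 0], 0],
  [[0, 0, 0], [0, 0, 0], 0],
  [[0, 0, 0], [0, 0, 0], 0],
  [[0, 0, 0], [0, 0, 0], 0],
  [[0, 0, 0], [0, 0, 0], 0],
], squeeze=25)

```text
time_s: 2.7
ee_pos: [498.8, 336.2, 382.4]
ee_rot: [179.8, 0.4, 61.2]
force: [-0.9, -0.2, 0.5]
gripper_width: 15.3
```

jog_arm([
  [[0, 0, 0], [0, 0, 0], 0],
  [[0, 0, 0], [0, 0, 0], 0],
  [[0, 0, 0], [0, 0, 0], 0],
  [[0, 0, 0], [0, 0, 0], 0],
  [[0, 0, 0], [0, 0, 0], 0],
])

```text
time_s: 3.12
ee_pos: [499.2, 336.9, 382.5]
ee_rot: [179.7, 0.2, 61.2]
force: [2.8, 4.9, -3.0]
gripper_width: 12.0
```

jog_arm([
  [[0, 0, 0], [0, 0, -0.06], 0],
  [[0, 0, 0], [0, 0, -0.14], 0],
  [[0, 0, 0], [0, 0, -0.22], 0],
  [[0, 0, 0], [0, 0, -0.3], 0],
  [[0, 0, 0], [0, 0, -0.36], 0],
])

```text
time_s: 3.53
ee_pos: [499.4, 336.9, 382.5]
ee_rot: [179.7, 0.2, 40.3]
force: [2.0, 2.6, -2.1]
gripper_width: 12.3
```

jog_arm([
  [[0, 0, 0], [0, 0, -0.06], 0],
  [[0, 0, 0], [0, 0, -0.12], 0],
  [[0, 0, 0], [0, 0, -0.17], 0],
  [[0, 0, 0], [0, 0, -0.2], 0],
  [[0, 0, 0], [0, 0, -0.206], 0],
])

```text
time_s: 3.95
ee_pos: [499.5, 336.9, 382.5]
ee_rot: [179.7, 0.2, 28.5]
force: [0.7, 2.8, -1.7]
gripper_width: 11.6
```

jog_arm([
  [[0, 0, 0], [0, 0, 0], 0],
  [[0, 0, 0], [0, 0, 0], 0],
  [[0, 0, 0], [0, 0, 0], 0],
  [[0, 0, 0], [0, 0, 0], 0],
  [[0, 0, 0], [0, 0, 0], 0],
])

```text
time_s: 4.37
ee_pos: [499.5, 336.9, 382.5]
ee_rot: [179.7, 0.2, 28.5]
force: [1.1, 1.8, -0.7]
gripper_width: 11.9
```

jog_arm([
  [[0, 0, 0], [0, 0, 0], 1],
  [[0, 0, 0], [0, 0, 0], 1],
  [[0, 0, 0], [0, 0, 0], 1],
  [[0, 0, 0], [0, 0, 0], 1],
  [[0, 0, 0], [0, 0, 0], 1],
])

```text
time_s: 4.78
ee_pos: [499.4, 336.7, 382.5]
ee_rot: [179.7, 0.2, 28.5]
force: [0.3, 0.2, -0.0]
gripper_width: 42.5
```

jog_arm([
  [[0, 0, 25], [0, 0, 0], 1],
  [[0, -8, 55], [0, 0, 0], 1],
  [[5, -15, 70], [0, 0, 0], 1],
  [[10, -20, 70], [0, 0, 0], 1],
  [[10, -20, 70], [0, 0, 0], 1],
])

```text
time_s: 5.2
ee_pos: [510.0, 315.9, 453.0]
ee_rot: [179.6, 0.1, 28.4]
force: [-0.2, -0.9, -0.2]
gripper_width: 76.1
```

Run:
```python
from h import *
s,f=grab('wrist','wrist2'); print(s['ee_pos'],s['ee_rot'],s['qvel'])
im=cv2.imread('pics/wrist2.png'); cv2.imwrite('pics/w2c.png',np.hstack([cv2.resize(im[110:222,250:390],(700,560),interpolation=cv2.INTER_CUBIC)]))
```

```text
[509.97158525 315.86506508 452.95375864] [1.79647497e+02 1.20053735e-01 2.84475246e+01] [ 8.20992429e-01  1.32956304e+00  3.04232751e+00  1.12148396e+00
 -2.28189848e-03  9.20257467e-01]
```

View pics/w2c.png

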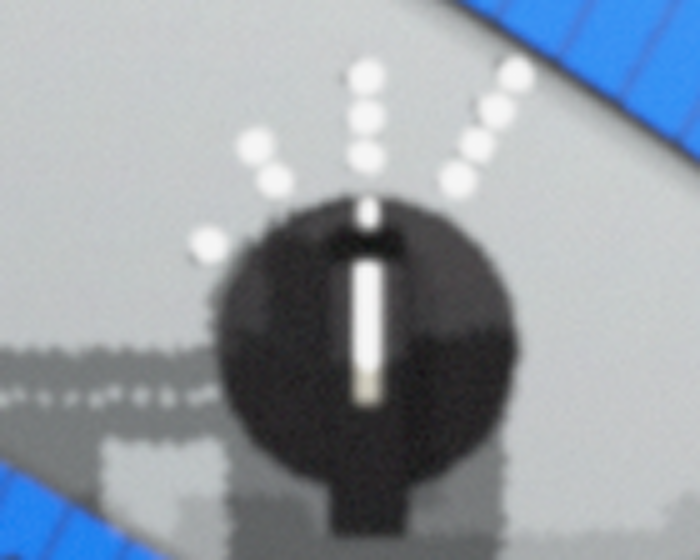

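View pics/wrist2.png

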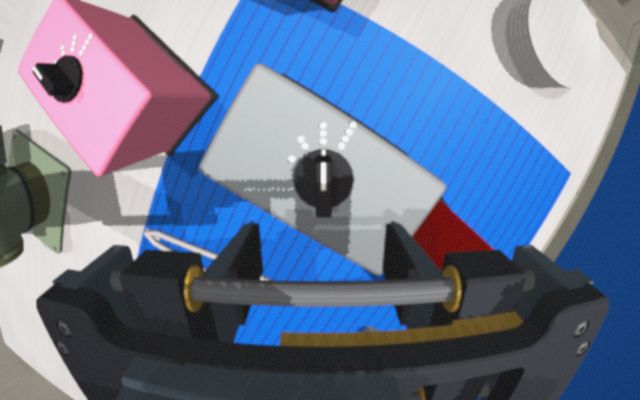

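Run:
```python
from h import *
s,f=load('wrist2')
im=cv2.imread('pics/wrist2.png'); cv2.imwrite('pics/w2d.png',cv2.resize(im[50:290,190:460],(800,711),interpolation=cv2.INTER_CUBIC)[:600])
for q in ((263,65),(198,167),(382,275),(446,187)): print(wonz(s,f,*q,180))
P=lambda c,z:wonz(s,f,250+c[0]/5-.4,110+c[1]/5-.4,z)
from scipy.optimize import least_squares
D=np.array([P(q,180)[:2] for q in ((209,244),(275,180),(366,157),(458,180),(256,147),(366,117),(367,77),(516,75))])
k=np.array([0,1,2,3,1,2,2,3]);n=np.array([0,0,0,0,1,1,2,3])
def fn(p):
    a=p[2]-.5*k;r=p[3]+p[4]*n; return (np.c_[p[0]+r*np.cos(a),p[1]+r*np.sin(a)]-D).ravel()
r=least_squares(fn,[497,337,3.05,29,6.7]);print(r.x,np.degrees(r.x[2]),np.degrees(r.x[2]-1),np.abs(r.fun).max())
a,b=P((367,262),219),P((367,405),219);print(a,b,np.degrees(np.arctan2(*(a-b)[1::-1])))
```

```text
[411.29586768 396.158462   180.        ]
[397.46060763 293.48263935 180.        ]
[593.56142723 279.93483463 180.        ]
[598.35118909 381.9355108  180.        ]
[498.85734342 336.15659337   3.07315011  31.04529739   6.54508687] 176.078531357599 118.78275184451665 0.1300408886646096
[488.872067   354.39675917 219.        ] [498.77660023 336.15884505 219.        ] 118.5052255457025
```

View pics/w2d.png

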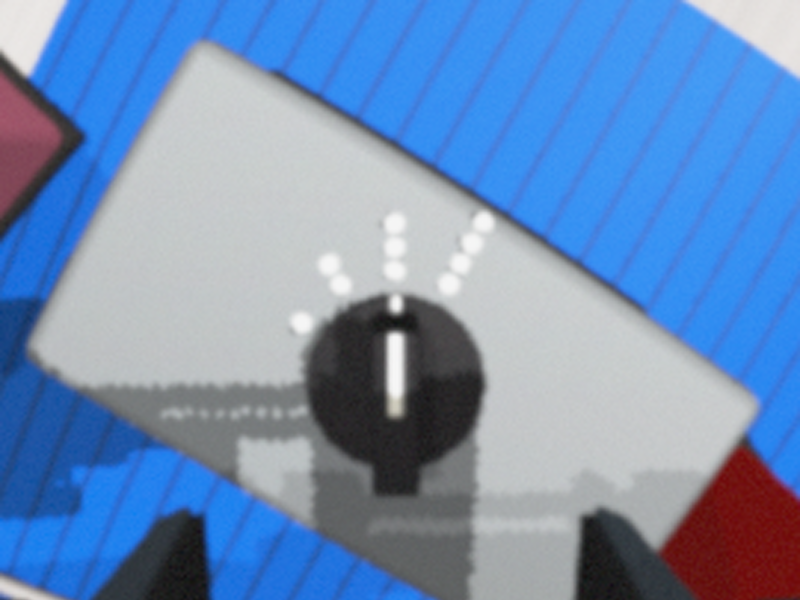

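jog_arm([
  [[0, -15, 0], [0, 0, -0.03], 1],
  [[0, -50, 0], [0, 0, -0.08], 1],
  [[-5, -85, 0], [0, 0, -0.13], 1],
  [[-5, -120, 0], [0, 0, -0.18], 1],
  [[-10, -155, 0], [0, 0, -0.23], 1],
])

```text
time_s: 5.67
ee_pos: [499.1, 159.4, 449.7]
ee_rot: [179.6, 0.5, 15.1]
force: [-0.2, -0.3, 0.0]
gripper_width: 91.1
```

jog_arm([
  [[0, -35, 0], [0, 0, -0.05], 1],
  [[-5, -70, 0], [0, 0, -0.1], 1],
  [[-5, -105, 0], [0, 0, -0.15], 1],
  [[-10, -140, 0], [0, 0, -0.2], 1],
  [[-10, -175, 0], [0, 0, -0.25], 1],
])

```text
time_s: 6.08
ee_pos: [487.5, -17.4, 448.1]
ee_rot: [179.7, 0.7, 0.6]
force: [1.2, 1.3, -0.8]
gripper_width: 91.2
```

jog_arm([
  [[0, -35, 0], [0, 0, -0.02], 1],
  [[-5, -65, 0], [0, 0, -0.03], 1],
  [[-5, -90, 0], [0, 0, -0.03], 1],
  [[-10, -110, 0], [0, 0, -0.03], 1],
  [[-10, -115, 0], [0, 0, -0.03], 1],
])

```text
time_s: 6.5
ee_pos: [476.2, -134.9, 446.4]
ee_rot: [179.6, 0.9, -1.3]
force: [-0.3, -1.0, -0.5]
gripper_width: 91.3
```

jog_arm([
  [[0, 0, 0], [0, 0, 0], 1],
  [[0, 0, 0], [0, 0, 0], 1],
  [[0, 0, 0], [0, 0, 0], 1],
  [[0, 0, 0], [0, 0, 0], 1],
  [[0, 0, 0], [0, 0, 0], 1],
])

```text
time_s: 6.92
ee_pos: [476.3, -134.0, 446.3]
ee_rot: [179.7, 0.9, -1.3]
force: [-0.1, 0.2, -0.1]
gripper_width: 91.1
```

Run:
```python
from h import *
s,f=grab('wrist','wrist3'); print(s['ee_pos'],s['ee_rot'],s['qvel'])
grab('scene','scene3')
```

```text
[ 476.29579829 -134.02191955  446.34354548] [179.65030203   0.94954214  -1.26343686] [-0.18857782 -0.01181684 -0.21276242  0.00125303 -0.06860958 -0.10835294]
```

View pics/wrist3.png

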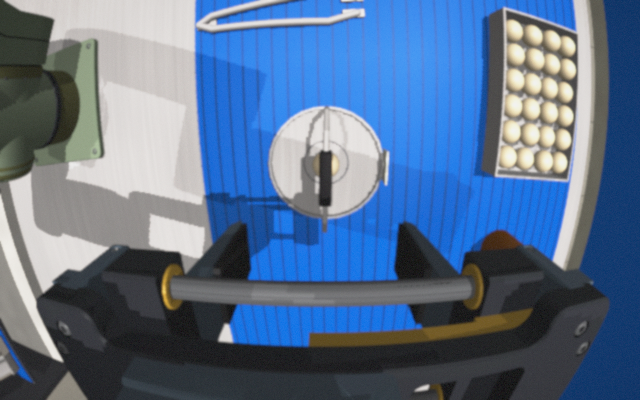

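Run:
```python
from h import *
im=cv2.imread('pics/wrist3.png'); cv2.imwrite('pics/w3c.png',cv2.resize(im[95:235,250:420],(728,600),interpolation=cv2.INTER_CUBIC))
```

```text
(no output)
```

View pics/w3c.png

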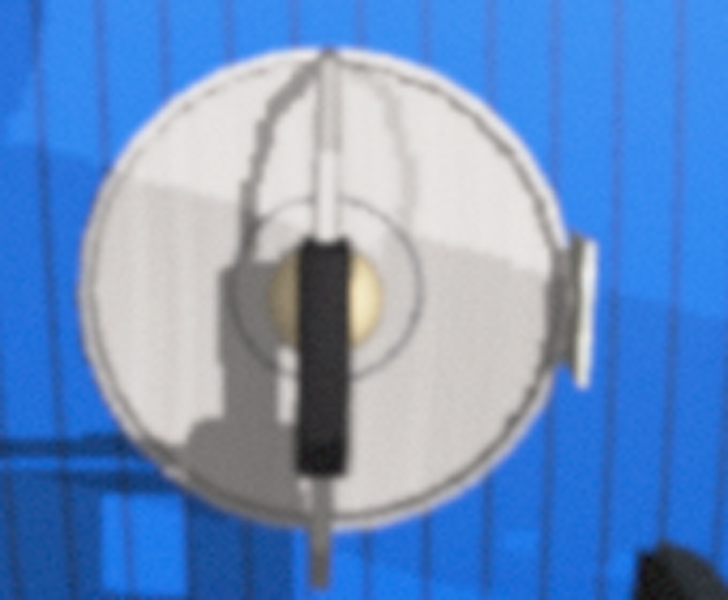

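Run:
```python
from h import *
s,f=load('wrist3')
P=lambda c,z:wonz(s,f,250+c[0]/4.283-.4,95+c[1]/4.283-.4,z)
print('rim',P((324,289),22),'ring',P((328.5,289),9.1))
for a,b in (((303,242),(297,474)),((350,242),(346,474)),((326,241),(322,475))):
    A,B=P(a,111),P(b,111); d=A-B; print(A,B,(A+B)/2,np.degrees(np.arctan2(d[1],d[0])),np.hypot(*d[:2]))
A,B=P((597,237),40),P((590,387),40); d=A-B;print('ticket',A,B,(A+B)/2,np.degrees(np.arctan2(d[1],d[0])),np.hypot(*d[:2]))
print('ball',P((325,298),24))
```

```text
rim [ 473.01247847 -125.75669595   22.        ] ring [ 474.29871442 -128.18506345    9.1       ]
[469.2357622  -97.63129156 111.        ] [ 466.38020697 -155.94137819  111.        ] [ 467.80798459 -126.78633487  111.        ] 87.19635715434617 58.3799657299828
[480.45099302 -97.83178088 111.        ] [ 478.62663296 -156.13723007  111.        ] [ 479.53881299 -126.98450548  111.        ] 88.2078169314862 58.33398404301443
[474.72928387 -97.49240189 111.        ] [ 472.62451184 -156.3041767   111.        ] [ 473.67689786 -126.89828929  111.        ] 87.95035758392851 58.84942584347636
ticket [ 554.30490674 -107.45565062   40.        ] [ 553.46290916 -153.42291116   40.        ] [ 553.88390795 -130.43928089   40.        ] 88.95061153545392 45.974971461590805
ball [ 473.28764978 -128.20997145   24.        ]
```

```bash
cat > to.py <<'E'
from h import *
import sys
def to(p,yaw):
    s=telemetry.state(); R=Ro.from_euler('xyz',s['ee_rot'],degrees=True); T=Ro.from_euler('xyz',[180,0,yaw],degrees=True)
    print('now',s['ee_pos'].round(2),s['ee_rot'].round(2),'w',round(s['gripper_width'],2),'F',s['force'].round(1),'t',s['time_s'],'vmax',np.abs(s['qvel']).max().round(2))
    print('shift',(np.array(p)-s['ee_pos']).round(2),'rot',(T*R.inv()).as_rotvec().round(4))
to([float(x) for x in sys.argv[1:4]],float(sys.argv[4]))
E
python3 to.py 473.6 -127 330 -2.1
```

```text
now [ 476.27 -134.21  446.47] [179.64   0.93  -1.27] w 90.8 F [0.8 0.7 0.2] t 7.0167 vmax 0.31
shift [  -2.67    7.21 -116.47] rot [ 0.0058 -0.0165 -0.0145]
```

jog_arm([
  [[-2.7, 7.2, -15], [0.006, -0.0165, -0.0145], 1],
  [[-2.7, 7.2, -45], [0.006, -0.0165, -0.0145], 1],
  [[-2.7, 7.2, -75], [0.006, -0.0165, -0.0145], 1],
  [[-2.7, 7.2, -105], [0.006, -0.0165, -0.0145], 1],
  [[-2.7, 7.2, -116], [0.006, -0.0165, -0.0145], 1],
])

```text
time_s: 7.43
ee_pos: [472.4, -126.2, 326.8]
ee_rot: [-179.9, 0.4, -2.1]
force: [-0.6, 0.6, 0.0]
gripper_width: 91.0
```

jog_arm([
  [[0, 0, 0], [0, 0, 0], 1],
  [[0, 0, 0], [0, 0, 0], 1],
  [[0, 0, 0], [0, 0, 0], 1],
  [[0, 0, 0], [0, 0, 0], 1],
  [[0, 0, 0], [0, 0, 0], 1],
])

```text
time_s: 7.85
ee_pos: [472.8, -126.3, 328.1]
ee_rot: [-179.9, 0.2, -2.1]
force: [0.3, 0.9, -1.1]
gripper_width: 91.5
```

```bash
python3 - <<'E'
from h import *
s,f=grab('wrist','wrist4')
im=cv2.imread('pics/wrist4.png'); cv2.imwrite('pics/w4c.png',cv2.resize(im[120:300,220:420],(666,600),interpolation=cv2.INTER_CUBIC))
X=np.array([[473.6,-127,111],[474.7,-97,111],[472.5,-157,111]]);print((wproj(s,f,X)-[220,120]+.4)*3.33)
E
python3 to.py 473.6 -127 273 -2.1
```

```text
[[351.09090125 376.07306223]
 [351.71115534 236.14812332]
 [350.42911145 501.49969568]]
now [ 472.65 -126.28  327.97] [-179.93    0.23   -2.06] w 91.53 F [-0.3 -0.1  0.4] t 7.9 vmax 0.28
shift [  0.95  -0.72 -54.97] rot [-0.0013 -0.0039 -0.0007]
```

View pics/w4c.png

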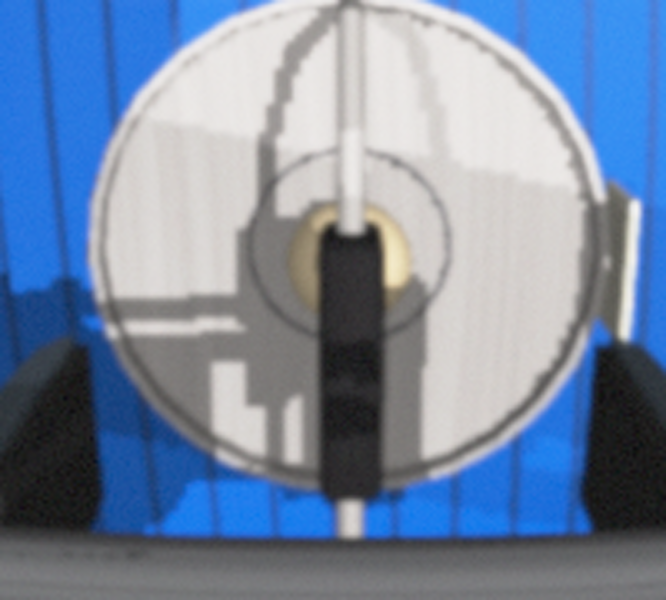

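jog_arm([
  [[0.9, -0.7, -12], [-0.001, -0.004, -0.001], 1],
  [[0.9, -0.7, -24], [-0.001, -0.004, -0.001], 1],
  [[0.9, -0.7, -36], [-0.001, -0.004, -0.001], 1],
  [[0.9, -0.7, -48], [-0.001, -0.004, -0.001], 1],
  [[0.9, -0.7, -55], [-0.001, -0.004, -0.001], 1],
])

```text
time_s: 8.32
ee_pos: [473.4, -127.0, 272.5]
ee_rot: [-180.0, 0.0, -2.1]
force: [-0.9, -0.7, 0.2]
gripper_width: 91.2
```

jog_arm([
  [[0, 0, 0], [0, 0, 0], 0.6],
  [[0, 0, 0], [0, 0, 0], 0.5],
  [[0, 0, 0], [0, 0, 0], 0.4],
  [[0, 0, 0], [0, 0, 0], 0.4],
  [[0, 0, 0], [0, 0, 0], 0.4],
], squeeze=25)

```text
time_s: 8.73
ee_pos: [473.6, -127.0, 273.1]
ee_rot: [-180.0, -0.1, -2.1]
force: [0.3, -0.3, 0.6]
gripper_width: 60.9
```

```bash
python3 to.py 473.6 -127 273 -2.1
```

```text
now [ 473.63 -127.03  273.14] [-1.80e+02 -7.00e-02 -2.12e+00] w 60.89 F [ 0.3 -0.3  0.6] t 8.7333 vmax 0.26
shift [-0.03  0.03 -0.14] rot [-0.      0.0012  0.0003]
```

jog_arm([
  [[0, 0, 0], [0, 0, 0], 0.25],
  [[0, 0, 0], [0, 0, 0], 0.22],
  [[0, 0, 0], [0, 0, 0], 0.2],
  [[0, 0, 0], [0, 0, 0], 0.2],
  [[0, 0, 0], [0, 0, 0], 0.2],
])

```text
time_s: 9.15
ee_pos: [473.6, -127.0, 273.2]
ee_rot: [-180.0, -0.1, -2.1]
force: [-0.7, 0.2, -0.2]
gripper_width: 27.2
```

jog_arm([
  [[0, 0, 0], [0, 0, 0], 0.2],
  [[0, 0, 0], [0, 0, 0], 0.2],
  [[0, 0, 0], [0, 0, 0], 0.19],
  [[0, 0, 0], [0, 0, 0], 0.18],
  [[0, 0, 0], [0, 0, 0], 0.17],
], squeeze=10)

```text
time_s: 9.57
ee_pos: [473.6, -127.0, 273.1]
ee_rot: [-180.0, -0.1, -2.1]
force: [-0.0, 0.3, -0.6]
gripper_width: 15.6
```

jog_arm([
  [[0, 0, 0], [0, 0, 0], 0.16],
  [[0, 0, 0], [0, 0, 0], 0.15],
  [[0, 0, 0], [0, 0, 0], 0.14],
  [[0, 0, 0], [0, 0, 0], 0.12],
  [[0, 0, 0], [0, 0, 0], 0.1],
])

```text
time_s: 9.98
ee_pos: [473.7, -127.0, 273.1]
ee_rot: [-180.0, -0.1, -2.1]
force: [1.3, 0.2, -0.5]
gripper_width: 13.8
```

jog_arm([
  [[0, 0, 0], [0, 0, 0], 0.05],
  [[0, 0, 0], [0, 0, 0], 0],
  [[0, 0, 0], [0, 0, 0], 0],
  [[0, 0, 0], [0, 0, 0], 0],
  [[0, 0, 0], [0, 0, 0], 0],
], squeeze=25)

```text
time_s: 10.4
ee_pos: [473.7, -127.0, 273.1]
ee_rot: [-180.0, -0.1, -2.1]
force: [-0.7, -0.0, -0.9]
gripper_width: 13.6
```

jog_arm([
  [[0, 0, 0.5], [0, 0, 0], 0],
  [[0, 0, 1.5], [0, 0, 0], 0],
  [[0, 0, 3], [0, 0, 0], 0],
  [[0, 0, 4.5], [0, 0, 0], 0],
  [[0, 0, 6], [0, 0, 0], 0],
], squeeze=30)

```text
time_s: 10.82
ee_pos: [473.6, -127.0, 279.2]
ee_rot: [-180.0, -0.1, -2.1]
force: [0.6, -0.5, -1.6]
gripper_width: 13.6
```

jog_arm([
  [[0, 0, 2], [0, 0, 0], 0],
  [[0, 0, 4.5], [0, 0, 0], 0],
  [[0, 0, 7.5], [0, 0, 0], 0],
  [[0, 0, 10.5], [0, 0, 0], 0],
  [[0, 0, 13], [0, 0, 0], 0],
])

```text
time_s: 11.23
ee_pos: [473.7, -127.0, 292.7]
ee_rot: [180.0, -0.1, -2.1]
force: [-0.0, -0.4, -2.8]
gripper_width: 13.7
```

```bash
python3 to.py 473.6 -127 358 -2.1
python3 - <<'E'
from h import *
s,f=grab('wrist','wrist5')
im=cv2.imread('pics/wrist5.png'); cv2.imwrite('pics/w5c.png',cv2.resize(im[120:300,220:420],(666,600),interpolation=cv2.INTER_CUBIC))
E
```

```text
now [ 473.65 -127.04  292.66] [ 1.80e+02 -8.00e-02 -2.12e+00] w 13.74 F [-0.  -0.4 -2.8] t 11.2333 vmax 4.32
shift [-5.000e-02  4.000e-02  6.534e+01] rot [0.0001 0.0014 0.0003]
```

View pics/w5c.png

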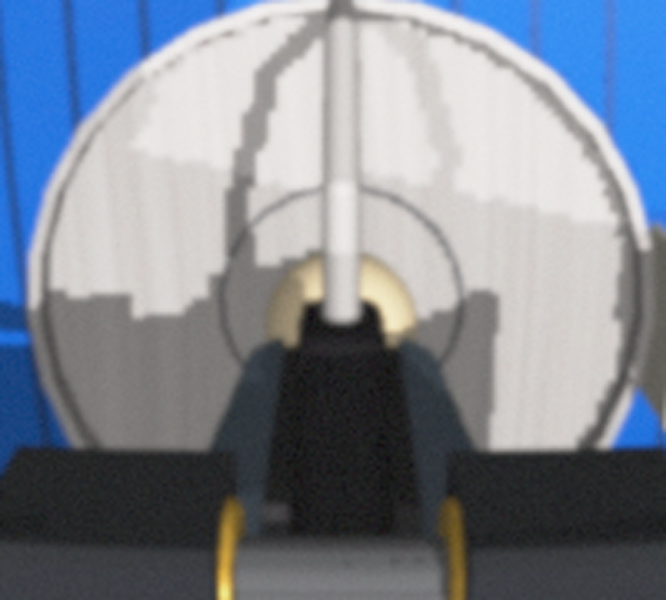

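jog_arm([
  [[0, 0, 2], [0, 0, 0], 0],
  [[0, 0, 5], [0, 0, 0], 0],
  [[0, 0, 8], [0, 0, 0], 0],
  [[0, 0, 11.5], [0, 0, 0], 0],
  [[0, 0, 15], [0, 0, 0], 0],
])

```text
time_s: 11.7
ee_pos: [473.8, -127.1, 308.4]
ee_rot: [180.0, -0.1, -2.1]
force: [0.2, -0.4, -2.7]
gripper_width: 13.6
```

jog_arm([
  [[0, 0, 4], [0, 0, 0], 0],
  [[0, 0, 8], [0, 0, 0], 0],
  [[0, 0, 12], [0, 0, 0], 0],
  [[0, 0, 16], [0, 0, 0], 0],
  [[0, 0, 20], [0, 0, 0], 0],
])

```text
time_s: 12.12
ee_pos: [473.8, -127.1, 328.8]
ee_rot: [180.0, -0.1, -2.1]
force: [-0.1, 0.2, -1.5]
gripper_width: 14.4
```

jog_arm([
  [[0, 0, 4], [0, 0, 0], 0],
  [[0, 0, 8], [0, 0, 0], 0],
  [[0, 0, 12], [0, 0, 0], 0],
  [[0, 0, 15.5], [0, 0, 0], 0],
  [[0, 0, 18.5], [0, 0, 0], 0],
])

```text
time_s: 12.53
ee_pos: [473.8, -127.1, 347.8]
ee_rot: [180.0, -0.1, -2.1]
force: [0.7, -0.6, -2.5]
gripper_width: 14.0
```

jog_arm([
  [[0, 0, 3], [0, 0, 0], 0],
  [[0, 0, 5.5], [0, 0, 0], 0],
  [[0, 0, 7.5], [0, 0, 0], 0],
  [[0, 0, 9], [0, 0, 0], 0],
  [[0, 0, 10], [0, 0, 0], 0],
])

```text
time_s: 12.95
ee_pos: [473.8, -127.1, 357.9]
ee_rot: [180.0, -0.1, -2.1]
force: [1.4, -0.4, -2.2]
gripper_width: 13.9
```

```bash
python3 to.py 473.6 -127 358 -2.1
python3 - <<'E'
from h import *
s,f=grab('wrist','wrist6')
im=cv2.imread('pics/wrist6.png'); cv2.imwrite('pics/w6c.png',cv2.resize(im[120:300,220:420],(666,600),interpolation=cv2.INTER_CUBIC))
E
```

```text
now [ 473.78 -127.09  357.93] [ 1.7998e+02 -1.5000e-01 -2.1200e+00] w 13.93 F [ 1.4 -0.4 -2.2] t 12.95 vmax 1.48
shift [-0.18  0.09  0.07] rot [0.0004 0.0026 0.0003]
```

View pics/w6c.png

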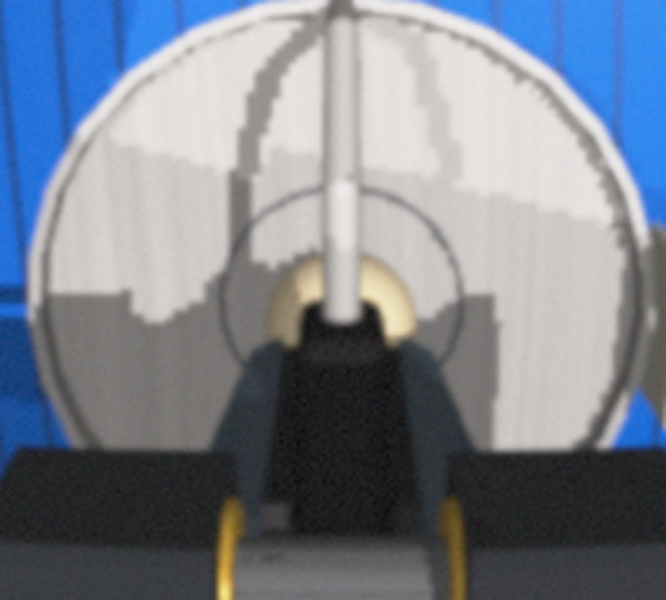

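jog_arm([
  [[0, 0.5, 0], [0, 0.002, 0.003], 0],
  [[0, 1.5, 0], [0, 0.002, 0.008], 0],
  [[0, 3, 0], [0, 0.002, 0.017], 0],
  [[0.2, 5, 0], [0, 0.002, 0.028], 0],
  [[0.4, 7.5, 0], [0, 0.002, 0.042], 0],
])

```text
time_s: 13.42
ee_pos: [474.2, -119.4, 357.9]
ee_rot: [180.0, -0.0, 0.4]
force: [0.7, -0.4, -2.5]
gripper_width: 13.8
```

jog_arm([
  [[0.2, 3, 0], [0, 0, 0.017], 0],
  [[0.4, 6.5, 0], [0, 0, 0.036], 0],
  [[0.6, 10.5, 0], [0, 0, 0.058], 0],
  [[0.8, 14.5, 0], [0, 0, 0.08], 0],
  [[1, 19, 0], [0, 0, 0.105], 0],
])

```text
time_s: 13.83
ee_pos: [475.3, -99.9, 357.9]
ee_rot: [180.0, -0.0, 6.5]
force: [0.2, -0.3, -2.3]
gripper_width: 13.7
```

jog_arm([
  [[0.2, 4.5, 0], [0, 0, 0.025], 0],
  [[0.5, 9, 0], [0, 0, 0.05], 0],
  [[0.7, 14, 0], [0, 0, 0.077], 0],
  [[1, 19, 0], [0, 0, 0.104], 0],
  [[1.2, 24, 0], [0, 0, 0.132], 0],
])

```text
time_s: 14.25
ee_pos: [476.5, -75.4, 357.9]
ee_rot: [180.0, -0.0, 14.2]
force: [-0.2, -0.7, -2.2]
gripper_width: 14.0
```

```bash
python3 to.py 487.1 152.5 358 86
```

```text
now [476.46 -75.39 357.94] [ 1.7998e+02 -4.0000e-02  1.4230e+01] w 13.97 F [-0.2 -0.7 -2.2] t 14.25 vmax 12.07
shift [1.0640e+01 2.2789e+02 6.0000e-02] rot [-3.0000e-04  7.0000e-04  1.2525e+00]
```

jog_arm([
  [[0.2, 5, 0], [0, 0, 0.027], 0],
  [[0.5, 10, 0], [0, 0, 0.055], 0],
  [[0.7, 15, 0], [0, 0, 0.082], 0],
  [[1, 20, 0], [0, 0, 0.11], 0],
  [[1.2, 25, 0], [0, 0, 0.137], 0],
])

```text
time_s: 14.67
ee_pos: [477.7, -49.9, 357.9]
ee_rot: [180.0, -0.0, 22.2]
force: [-0.4, -0.4, -2.0]
gripper_width: 13.9
```

jog_arm([
  [[0.2, 5, 0], [0, 0, 0.027], 0],
  [[0.5, 10, 0], [0, 0, 0.055], 0],
  [[0.7, 15, 0], [0, 0, 0.082], 0],
  [[1, 20, 0], [0, 0, 0.11], 0],
  [[1.2, 25, 0], [0, 0, 0.137], 0],
])

```text
time_s: 15.08
ee_pos: [478.9, -24.4, 357.9]
ee_rot: [180.0, -0.0, 30.3]
force: [-0.1, 0.1, -1.4]
gripper_width: 13.9
```

jog_arm([
  [[0.2, 5, 0], [0, 0, 0.027], 0],
  [[0.5, 10, 0], [0, 0, 0.055], 0],
  [[0.7, 15, 0], [0, 0, 0.082], 0],
  [[1, 20, 0], [0, 0, 0.11], 0],
  [[1.2, 25, 0], [0, 0, 0.137], 0],
])

```text
time_s: 15.5
ee_pos: [480.2, 1.1, 358.0]
ee_rot: [180.0, -0.0, 38.3]
force: [1.0, 0.6, -2.6]
gripper_width: 13.7
```

jog_arm([
  [[0.2, 5, 0], [0, 0, 0.027], 0],
  [[0.5, 10, 0], [0, 0, 0.055], 0],
  [[0.7, 15, 0], [0, 0, 0.082], 0],
  [[1, 20, 0], [0, 0, 0.11], 0],
  [[1.2, 25, 0], [0, 0, 0.137], 0],
])

```text
time_s: 15.92
ee_pos: [481.4, 26.6, 357.9]
ee_rot: [180.0, -0.0, 46.3]
force: [0.1, -0.2, -2.1]
gripper_width: 13.8
```

```bash
python3 to.py 487.1 152.5 358 86
```

```text
now [481.41  26.63 357.95] [ 1.7998e+02 -4.0000e-02  4.6270e+01] w 13.85 F [ 0.1 -0.2 -2.1] t 15.9167 vmax 11.21
shift [5.6900e+00 1.2587e+02 5.0000e-02] rot [-6.000e-04  7.000e-04  6.935e-01]
```

jog_arm([
  [[0.2, 5, 0], [0, 0, 0.027], 0],
  [[0.5, 10, 0], [0, 0, 0.055], 0],
  [[0.7, 15, 0], [0, 0, 0.082], 0],
  [[1, 20, 0], [0, 0, 0.11], 0],
  [[1.2, 25, 0], [0, 0, 0.137], 0],
])

```text
time_s: 16.33
ee_pos: [482.6, 52.1, 358.0]
ee_rot: [180.0, -0.0, 54.3]
force: [-0.6, 0.1, -2.2]
gripper_width: 13.7
```

jog_arm([
  [[0.2, 5, 0], [0, 0, 0.027], 0],
  [[0.5, 10, 0], [0, 0, 0.055], 0],
  [[0.7, 15, 0], [0, 0, 0.082], 0],
  [[1, 20, 0], [0, 0, 0.11], 0],
  [[1.2, 25, 0], [0, 0, 0.137], 0],
])

```text
time_s: 16.75
ee_pos: [483.9, 77.6, 357.9]
ee_rot: [180.0, -0.0, 62.3]
force: [0.8, 0.6, -2.4]
gripper_width: 14.2
```

jog_arm([
  [[0.2, 5, 0], [0, 0, 0.027], 0],
  [[0.4, 9.5, 0], [0, 0, 0.053], 0],
  [[0.6, 13.5, 0], [0, 0, 0.077], 0],
  [[0.8, 17, 0], [0, 0, 0.099], 0],
  [[1, 20, 0], [0, 0, 0.119], 0],
])

```text
time_s: 17.17
ee_pos: [484.9, 98.0, 357.9]
ee_rot: [180.0, -0.0, 69.2]
force: [0.2, 0.3, -3.2]
gripper_width: 13.7
```

jog_arm([
  [[0.2, 2.5, 0], [0, 0, 0.017], 0],
  [[0.4, 4.5, 0], [0, 0, 0.031], 0],
  [[0.6, 6, 0], [0, 0, 0.043], 0],
  [[0.8, 7, 0], [0, 0, 0.052], 0],
  [[0.9, 7.5, 0], [0, 0, 0.057], 0],
])

```text
time_s: 17.58
ee_pos: [485.8, 105.6, 358.0]
ee_rot: [180.0, -0.0, 72.5]
force: [0.3, -0.4, -1.8]
gripper_width: 14.0
```

```bash
python3 to.py 487.1 152.5 358 86
python3 - <<'E'
from h import *
for n in ('wrist','scene','top'): grab(n,n+'7')
E
```

```text
now [485.81 105.6  357.96] [ 1.7997e+02 -4.0000e-02  7.2540e+01] w 14.03 F [ 0.3 -0.4 -1.8] t 17.5833 vmax 2.42
shift [1.29e+00 4.69e+01 4.00e-02] rot [-0.0007  0.0006  0.235 ]
```

View pics/wrist7.png

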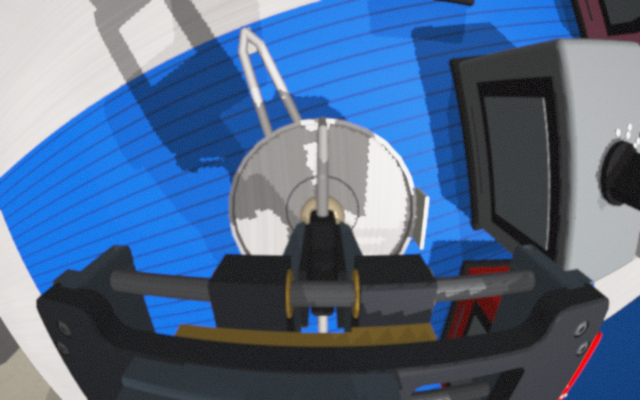

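View pics/scene7.png

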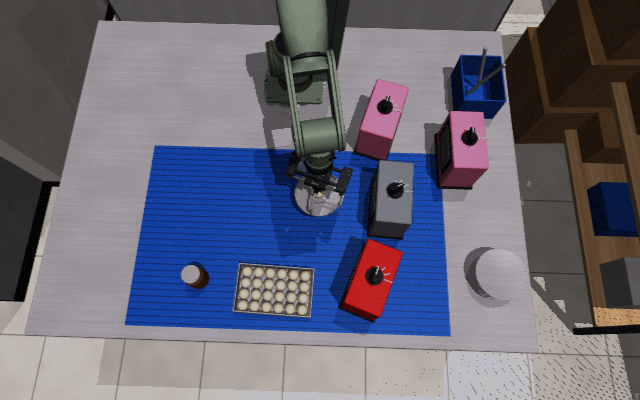

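Run:
```python
from h import *
s,f=load('wrist7')
im=cv2.imread('pics/wrist7.png')
y=np.radians(86); ex=np.array([np.cos(y),np.sin(y),0]);ey=np.array([-np.sin(y),np.cos(y),0]);C=np.array([500,337,0.])
def W(l): return C+l[0]*ex+l[1]*ey+np.array([0,0,l[2]])
box=[W((-55,b,z)) for b,z in ((60,65),(-60,65),(-60,155),(60,155),(100,0),(-100,0),(-100,180),(100,180))]+[W((55,100,180))]
p=wproj(s,f,np.array(box)); S=3.2;o=np.array([410,20])
c=cv2.resize(im[20:280,410:640],None,fx=S,fy=S,interpolation=cv2.INTER_CUBIC)
for q in p: cv2.drawMarker(c,tuple(int(v) for v in (q-o+.4)*S),(0,255,255),cv2.MARKER_CROSS,12,1)
# ticket pred
print(p.round(1)); cv2.imwrite('pics/w7c.png',c[:600])
```

```text
[[487.4  97.4]
 [498.3 213.1]
 [549.1 249.5]
 [546.8  98.6]
 [453.   63.8]
 [474.1 224.8]
 [560.  303.8]
 [560.2  38. ]
 [642.6  42.4]]
```

View pics/w7c.png

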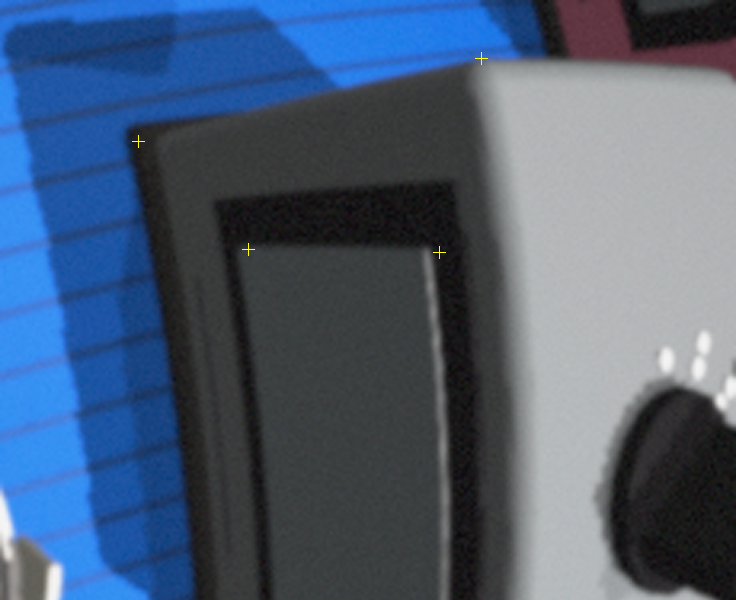

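jog_arm([
  [[0, 0.5, 0], [0, 0, 0.003], 0],
  [[0, 1.5, 0], [0, 0, 0.008], 0],
  [[0.1, 3, 0], [0, 0, 0.016], 0],
  [[0.2, 5, 0], [0, 0, 0.026], 0],
  [[0.3, 7.5, 0], [0, 0, 0.038], 0],
])

```text
time_s: 18.15
ee_pos: [486.1, 113.1, 357.9]
ee_rot: [180.0, -0.0, 74.7]
force: [-0.3, -0.2, -1.5]
gripper_width: 13.9
```

jog_arm([
  [[0.1, 3, 0], [0, 0, 0.015], 0],
  [[0.2, 6.5, 0], [0, 0, 0.033], 0],
  [[0.3, 10.5, 0], [0, 0, 0.054], 0],
  [[0.4, 14.5, 0], [0, 0, 0.075], 0],
  [[0.5, 18, 0], [0, 0, 0.093], 0],
])

```text
time_s: 18.57
ee_pos: [486.6, 131.6, 357.9]
ee_rot: [180.0, -0.0, 80.2]
force: [-0.5, 0.3, -2.1]
gripper_width: 13.9
```

jog_arm([
  [[0.1, 3.2, 0], [0, 0, 0.017], 0],
  [[0.2, 6, 0], [0, 0, 0.032], 0],
  [[0.3, 8.5, 0], [0, 0, 0.045], 0],
  [[0.4, 10.5, 0], [0, 0, 0.056], 0],
  [[0.4, 12, 0], [0, 0, 0.064], 0],
])

```text
time_s: 18.98
ee_pos: [487.0, 143.9, 357.9]
ee_rot: [180.0, -0.0, 83.9]
force: [-0.0, 0.7, -2.5]
gripper_width: 14.1
```

```bash
python3 to.py 487.1 151.5 358 86
```

```text
now [487.02 143.87 357.93] [ 1.7998e+02 -4.0000e-02  8.3900e+01] w 14.11 F [-0.   0.7 -2.5] t 18.9833 vmax 3.24
shift [0.08 7.63 0.07] rot [-0.0007  0.0005  0.0366]
```

jog_arm([
  [[0, 2, 0], [0, 0, 0.01], 0],
  [[0, 4, 0], [0, 0, 0.02], 0],
  [[0, 5.7, 0], [0, 0, 0.028], 0],
  [[0, 6.9, 0], [0, 0, 0.034], 0],
  [[0, 7.5, 0], [0, 0, 0.0365], 0],
])

```text
time_s: 19.4
ee_pos: [487.0, 151.5, 357.9]
ee_rot: [180.0, -0.0, 86.0]
force: [-0.1, -0.7, -1.8]
gripper_width: 14.1
```

jog_arm([
  [[0, 0, 0], [0, 0, 0], 0],
  [[0, 0, 0], [0, 0, 0], 0],
  [[0, 0, 0], [0, 0, 0], 0],
  [[0, 0, 0], [0, 0, 0], 0],
  [[0, 0, 0], [0, 0, 0], 0],
])

```text
time_s: 19.82
ee_pos: [487.0, 151.4, 357.9]
ee_rot: [180.0, -0.0, 86.0]
force: [0.1, -0.1, -2.8]
gripper_width: 13.7
```

jog_arm([
  [[0, 0, 0], [0, 0, 0], 0],
  [[0, 0, 0], [0, 0, 0], 0],
  [[0, 0, 0], [0, 0, 0], 0],
  [[0, 0, 0], [0, 0, 0], 0],
  [[0, 0, 0], [0, 0, 0], 0],
])

```text
time_s: 20.23
ee_pos: [487.0, 151.4, 357.9]
ee_rot: [180.0, -0.0, 86.0]
force: [-0.8, -0.4, -2.7]
gripper_width: 13.7
```

```bash
python3 to.py 487.1 151.5 358 86
python3 - <<'E'
from h import *
fr={}
for n in ('wrist','scene','top'): fr[n]=grab(n,n+'8')
s,f=fr['wrist']
im=cv2.imread('pics/wrist8.png')
y=np.radians(86); ex=np.array([np.cos(y),np.sin(y),0]);ey=np.array([-np.sin(y),np.cos(y),0]);C=np.array([500,337,0.])
D=np.append(s['ee_pos'][:2],85.)
X=[C-55*ex+b*ey+[0,0,z] for b,z in ((60,65),(60,155))]+[D+80*ex+b*ey+[0,0,z] for b,z in ((22,40),(-22,40),(22,10))]
for q in wproj(s,f,np.array(X)): cv2.drawMarker(im,tuple(int(round(v)) for v in q),(0,255,255),cv2.MARKER_CROSS,5,1)
a=cv2.resize(im[80:300,220:560],(800,518),interpolation=cv2.INTER_CUBIC); cv2.imwrite('pics/w8c.png',a)
b=cv2.imread('pics/scene8.png'); cv2.imwrite('pics/s8c.png',cv2.resize(b[130:250,270:430],(800,600),interpolation=cv2.INTER_CUBIC))
E
```

```text
now [487.02 151.41 357.93] [ 1.7998e+02 -4.0000e-02  8.6010e+01] w 13.73 F [-0.8 -0.4 -2.7] t 20.2333 vmax 0.09
shift [0.08 0.09 0.07] rot [-0.0007  0.0005 -0.0002]
```

View pics/w8c.png

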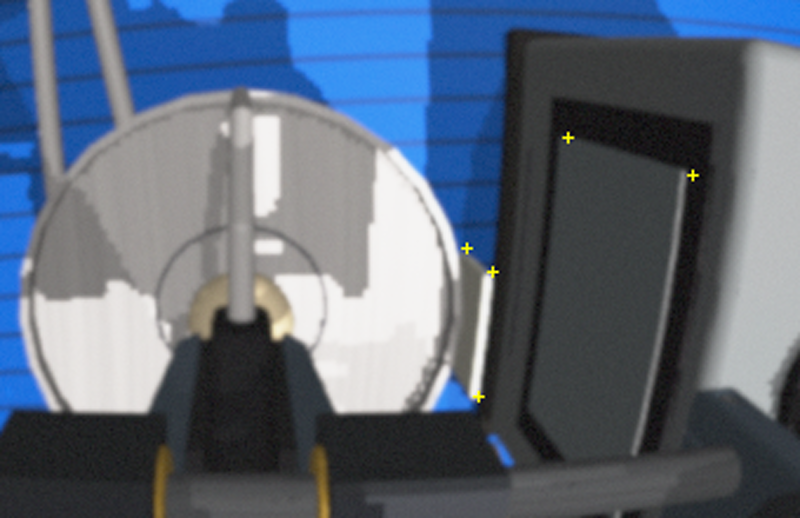

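View pics/s8c.png

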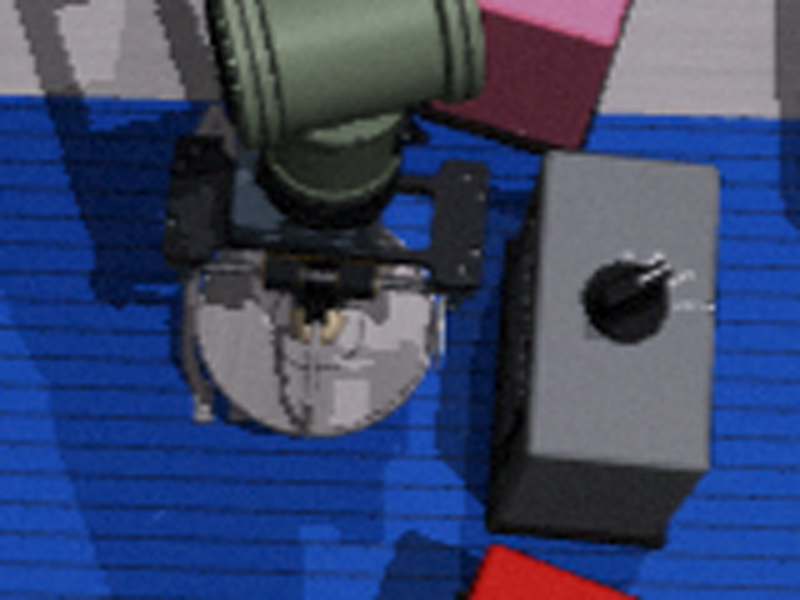

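```bash
python3 -c "
from h import *
print(env.job_done())"
```

```text
the job is handed in; nothing more can be done
None
```

I finished the task and handed it in at about 20 s on the robot's clock; no verdict is reported back.

- **Selector:** I turned the grey scanner's selector clockwise from about 0.44 rad to the three-dot mark. The wrist picture then put the pointer within about 0.3° of the mark.
- **Dish:** I took it by its handle and lifted it 85 mm straight up. I then turned it 88° while moving it across to the window.
- **Final pose:** The dish is held with the tool within 0.1° of level. The ticket is at window height, about 110 mm up, and facing the window at 86.0° against a measured scanner heading of about 86°. The gap is about 5 cm.
- **Ball and bystanders:** The last wrist picture shows the ball in the middle of the ring. I never touched the tray, jar or tongs, and the highest wrist force reported was about 6 N.

**Small disagreements:**
- The overhead cameras' position fits for the scanner differed by up to 7 mm, so I relied on the wrist camera.
- In the wrist camera's view the glass looked 1 to 2 mm nearer than my model of the scanner. I allowed 1 mm of that in the gap.

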